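# Tune the bench speed control: coarse ring, then fine knob

### The arm

A 6-joint arm with a two-finger parallel gripper is mounted at the origin on a cart in front of the work surface, level with it; the furniture and walls round the work are solid. World frame = base frame: x ahead of the robot, y to its left, z up, the work surface at z = 0. Lengths are in m, angles in degrees, forces in N, time in s.
With the tool pointing down it reaches from about 0.375 to 0.925 m from the base axis. Payload 5.7 kg.
Tool frame: the origin (TCP) lies midway between the tips of the shut fingers; the grasp point (between the pads) lies 19 mm behind it; z points along the fingers, y is the line along which they close (so a half turn about z gives the same grasp; the last joint's range is limited). The gripper opens to 88 mm and grips with 3 to 60 N. Pads are 20 mm wide; open, the fingers measure 115 mm over their backs; the gripper's body (75 mm by 178 mm) begins 61 mm behind the grasp point.
Start: joints at [65.311, 20.558, 86.54, -0, 72.909, -6.595], TCP at [0.186, 0.57, 0.223] pointing down, gripper open.
Joint ranges: [-170.27, 170.27], [-57.76, 135], [12.27, 136.19], [-55.21, 235.2], [11.17, 155.16], [-170.74, 170.74]. Speed limits (degrees/s): [136.94, 136.94, 180, 180, 180, 180].

### API

Orientations are given as [roll, pitch, yaw] about the fixed x, y, z axes, in that order (R = Rz(yaw) Ry(pitch) Rx(roll)).
In Python, from rig import monitor, eyes, job gives the robot as it stands.
- The arm moves only by the tool arm_command, never from a script. Its argument "motion" is a list of rows, each an object with "linear": the shift along the tool's x, y, z in cm, a list of three; "roll": the turn about the tool's z in rad. In form: [{"linear": [tx, ty, tz], "roll": roll}, ...]. A call has 1 to 5 rows; each row is the pose to reach, as a shift and turn from the pose commanded when the call began, along the tool's axes at that moment; what a row does not reach only later rows make up. A row lasts 1/10 s, in which the tool goes at most 50 mm and 8.59 degrees, less where a joint would pass 70% of its speed; a pose out of reach is approached as far as the arm can. A call with a gripper value outside its range is refused whole. "gripper" is the closure, from -1 (fully open) to 1 (shut), set as the call begins (left out, the last holds). The fingers move at their own pace and stop on an object; "force" is the grip in N (left out, the last holds). Time passes only in rows, so rows that repeat a pose let the fingers close. It gives the time, the measured TCP pose, the force, the opening and the grip force at its end, in the units of the state.
- monitor.observe(): the state, without advancing time (a new reading comes with each control period).
- eyes.camera(name): name is "scene" or "top" or "wrist"; returns the picture (400x640x3 uint8, red, green, blue); there is no depth.
- eyes.camera_model(name): a dict with "fx", "fy", "cx", "cy" (pixels), "R" (3x3) and "t" (3): a world point X has camera coordinates R X + t. Camera axes: x right, y down, z forward; pixel columns grow to the right and rows downward; lengths in m; the calibration is good to about 2 mm. A picture is of the moment at which its call begins: read the wrist's pose just before it. camera_model takes no time and is no camera call; for the wrist camera it gives the pose at the moment of the call.
- job.close_job(): hands the job in; it is judged then, once.
The state is a dict: "time_s": time; "q": joint angles; "joint_velocities": joint speeds; "joint_torque": joint torques, N m; "tcp_pos": TCP position; "eef_rot": TCP orientation; "contact_force": force on the tool from outside, world axes, zero at the start; "moment": the same for the moment, N m; "opening": opening from 0.0 (shut) to 1.0 (fully open); "gripper_force": force on a finger pad.
Only numpy, scipy, OpenCV 4.12 (cv2) and the standard library are available. Lean on these libraries where they do the work, as an engineer would, in place of code of your own. Each camera call takes 0.05 s, during which the arm holds its last target. There are 200 camera calls.

### The job

The grey speed control box with the two-tier knob has to be tuned before the next turntable speed test. First turn its wide lower knob (coarse) until the white pointer line is at the long black index bar on the panel, then turn the small knob on top of it (fine) until its pointer is at the same bar, with the coarse knob still on the bar. Leave the knob of the other unit, which has only a single wide knob, where it is set.

Things in the scene. Friction and masses are not known exactly. Their poses are not given: they have to be found in the camera images.
- tuner: The speed control, a grey box fixed to the bench: 120 mm deep (x), 130 mm wide (y), its aluminium top panel 40 mm above the bench. Origin: centre of its underside, on the bench; z up. Both knobs are round, black and turn about the vertical through this origin. The long black index bar lies on the panel along the box's own -x, out from the knobs; short ticks every 15 degrees follow on either side.
- coarse_knob (a joint): Wide lower knob, 54 mm in diameter, from 42 to 74 mm above the bench. Angle in rad: 0 = its white pointer line (on rim and side) is at the index bar, positive = counter-clockwise of it seen from above. Starts at 0.6 to 1.25. Light drag (0.08 N m), stays where it is left. Can be gripped across its diameter from above at any angle.
- fine_knob (a joint): Small upper knob on the same axis, 24 mm in diameter, from 76 to 103 mm above the bench. Angle against the panel, same sense: 0 = its white line (on top, centre to rim, and down the side) is at the index bar. Starts at -1.25 to -0.6 (clockwise). Drag 0.03 N m, stays where left, not carried along by the coarse knob. Can be gripped across its diameter from above at any angle.
- level_mark (a point): Rim end of the white pointer line, 74 mm above the bench, on the single wide knob (54 mm in diameter, 42 to 74 mm above the bench, none on top of it) of the other unit, a grey box of the same size and shape, fixed to the bench. This knob must not be turned; it turns as easily as the coarse knob.

How it is judged (in metres and radians):
On the way, in this order (a step that is already met when the one before it is completed fails the run):
1. the coarse knob's pointer is at the index bar (within 0.2 rad) while the fine knob is not yet turned towards it (still more than 0.45 rad away) (value of joint coarse_knob between -0.2 and 0.2 rad and value of joint fine_knob below -0.45 rad), for 0.2 s.
2. the fine knob's pointer is at the index bar too (both within 0.2 rad) (value of joint coarse_knob between -0.2 and 0.2 rad and value of joint fine_knob between -0.2 and 0.2 rad), for 0.2 s.
At the end, for the whole second after the job is handed in: Both pointers of the two-tier knob stand at the index bar within 0.2 rad (11 degrees), and both knobs are at rest (all of step 2 and velocity of joint coarse_knob between -0.05 and 0.05 rad/s and velocity of joint fine_knob between -0.05 and 0.05 rad/s); the robot touches nothing.
It fails at once if the single knob of the other unit was turned (its pointer end moved more than 8 mm) (distance of level_mark from where it was at the start of the episode above 0.008 m).
It also fails if it takes over 45 s, if anything falls off the work surface, if the arm or the gripper's body presses on something with over 40 N, if the wrist force passes 120 N, or if a joint passes its speed limit or range.

## Working session

There is one attempt and no reset: what is moved stays moved. The work goes in short steps, Python scripts to look and compute and a tool call to move; the robot and the scene stay as the last step left them, time stands still between calls to the robot, and variables do not carry over. Pictures are saved under pics/ and viewed, at most 10 in all, crops included, and the job is handed in when it is done.

Besides the shell and the picture viewer there is one more tool, called after "Call:" as name([rows], argument=value, ...), one row to a line, values as JSON. arm_command: Moves the arm, as the interface text tells. Its arguments: {"type":"object","properties":{"motion":{"type":"array","items":{"type":"object","properties":{"linear":{"type":"array","items":{"type":"number"}},"roll":{"type":"number"}}}},"gripper":{"type":"number"},"force":{"type":"number"}},"required":["motion"]}

```bash
mkdir -p pics
python3 - <<'E'
from rig import monitor, eyes
import cv2, numpy as np
s=monitor.observe(); print({k:s[k] for k in('time_s','tcp_pos','eef_rot','opening','q')})
a=eyes.camera('top'); b=eyes.camera('wrist')
cv2.imwrite('pics/top.png',a[:,:,::-1]); cv2.imwrite('pics/w.png',b[:,:,::-1])
for n in('top','wrist'): print(n,eyes.camera_model(n))
E
```

```text
{'time_s': 0.0, 'tcp_pos': array([0.18607896, 0.56969229, 0.22180695]), 'eef_rot': array([-1.79894155e+02, -1.00469767e-02,  1.61904904e+02]), 'opening': 1.0003679739803428, 'q': array([ 6.53111507e+01,  2.05992529e+01,  8.65973260e+01, -2.27398644e-03,
        7.29097198e+01, -6.59309209e+00])}
top {'fx': 430.42351487886333, 'fy': 430.42351487886333, 'cx': 311.5251695446643, 'cy': 207.65445600316755, 'R': array([[ 0.02034963, -0.99977165, -0.00652159],
       [-0.98537379, -0.01895189, -0.16934971],
       [ 0.16918744,  0.00987241, -0.98553445]]), 't': array([-0.05816505,  0.49003844,  0.96147128])}
wrist {'fx': 303.8560014148177, 'fy': 303.8560014148177, 'cx': 317.5819078188806, 'cy': 201.1494852184623, 'R': array([[ 0.31144245,  0.95026365, -0.00160911],
       [ 0.9223926 , -0.30189993,  0.24093219],
       [ 0.22846331, -0.07652074, -0.97054062]]), 't': array([-0.59862627, -0.02902339,  0.38948021])}
```

View pics/top.png

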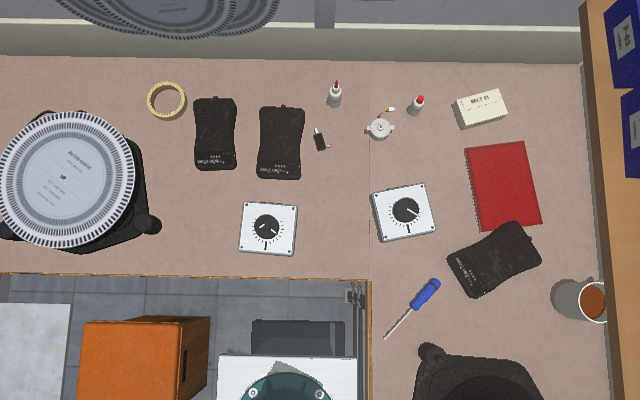

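The top view shows two boxes, at about (267,228) and (405,212). I'll enlarge both.

Run:
```python
import cv2, numpy as np
a=cv2.imread('pics/top.png')
c=[cv2.resize(a[y:y+70,x:x+70],(400,400),interpolation=cv2.INTER_CUBIC) for x,y in((232,193),(369,177))]
cv2.imwrite('pics/c.png',np.hstack(c))
```

```text
(no output)
```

View pics/c.png

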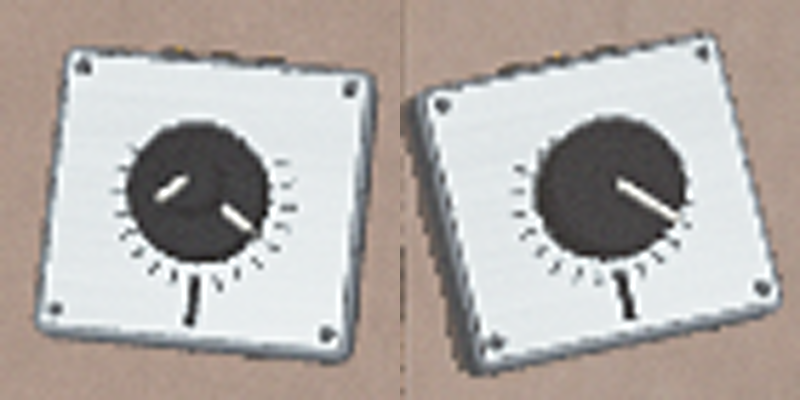

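The left unit is the tuner: a small fine pointer on top points lower left, the coarse rim line points lower right, and the bar points down. The right unit has the single knob. Next I'll back-project these points.

```bash
cat > h.py <<'E'
import numpy as np
def bp(m,u,v,z):
    R,t=np.array(m['R']),np.array(m['t'])
    d=R.T@[(u-m['cx'])/m['fx'],(v-m['cy'])/m['fy'],1]; o=-R.T@t
    return (o+d*(z-o[2])/d[2])[:2]
def proj(m,X):
    c=np.array(m['R'])@X+np.array(m['t']); return c[0]/c[2]*m['fx']+m['cx'],c[1]/c[2]*m['fy']+m['cy']
E
python3 - <<'E'
from rig import eyes,monitor
from h import *
m=eyes.camera_model('top')
for x0,y0,cs,rim,fine,bar in((232,193,[(83,66),(350,88),(326,333),(55,309)],(253,231),(158,200),[(195,280),(190,322)]),(369,177,[(42,105),(302,51),(364,288),(96,342)],(278,217),None,[(220,275),(230,318)])):
    f=lambda p,z: bp(m,x0+(p[0]+.5)/5.714-.5,y0+(p[1]+.5)/5.714-.5,z)
    P=[f(p,.04) for p in cs]; c=np.mean(P,0)
    print('c',c,[np.round(np.linalg.norm(P[i]-P[i-1]),3) for i in range(4)])
    ex=P[0]+P[1]-P[2]-P[3]; yaw=np.arctan2(ex[1],ex[0]); print('yaw',np.degrees(yaw))
    b=f(bar[1],.04)-f(bar[0],.04);print('bar',np.degrees(np.arctan2(b[1],b[0])),'r',np.linalg.norm(f(bar[1],.04)-c))
    for p,z in((rim,.074),(fine,.103)):
        if p: d=f(p,z)-c; print('ang',np.degrees(np.arctan2(d[1],d[0])-yaw-np.pi)%360,np.linalg.norm(d))
E
```

```text
c [0.4433634  0.05335507] [np.float64(0.1), np.float64(0.11), np.float64(0.1), np.float64(0.11)]
yaw -3.8917328498898045
bar 175.40036411865006 r 0.050425241261227875
ang 58.5547702121043 0.029048481752568443
ang 315.1108458813956 0.013473923735001303
c [ 0.48807759 -0.26327039] [np.float64(0.099), np.float64(0.11), np.float64(0.1), np.float64(0.111)]
yaw 12.74445201851725
bar -167.91844152477566 r 0.05113431287198282
ang 46.49085168314889 0.02681129964572305
```

Call:
arm_command([
  {"linear": [-3, -3, 0], "roll": -0.06},
  {"linear": [-6.2, -6.3, 0], "roll": -0.12},
  {"linear": [-9.4, -9.6, 0], "roll": -0.19},
  {"linear": [-12.6, -12.8, 0], "roll": -0.25},
  {"linear": [-16, -16.2, 0], "roll": -0.316},
], gripper=-1, force=25)

```text
time_s: 0.6
tcp_pos: [0.2883, 0.365, 0.2224]
eef_rot: [-180.0, -0.0, -179.8]
contact_force: [0.4, -0.5, -0.5]
opening: 1.0
gripper_force: 0.0
```

Call:
arm_command([
  {"linear": [-2, -4, 0], "roll": 0},
  {"linear": [-4, -8, 0], "roll": 0},
  {"linear": [-6, -12, 0], "roll": 0},
  {"linear": [-8, -16, 0], "roll": 0},
  {"linear": [-10, -20, 0], "roll": 0},
])

```text
time_s: 1.1
tcp_pos: [0.3884, 0.1649, 0.2226]
eef_rot: [-180.0, -0.0, -180.0]
contact_force: [0.4, -0.1, 0.1]
opening: 1.002
gripper_force: 0.0
```

Call:
arm_command([
  {"linear": [-2, -4, 0], "roll": 0},
  {"linear": [-4, -8, 0], "roll": 0},
  {"linear": [-5.5, -11.2, 0], "roll": 0},
  {"linear": [-5.5, -11.2, 0], "roll": 0},
  {"linear": [-5.5, -11.2, 0], "roll": 0},
])

```text
time_s: 1.6
tcp_pos: [0.4428, 0.0543, 0.2223]
eef_rot: [180.0, -0.1, 179.9]
contact_force: [0.1, 0.3, -0.3]
opening: 1.0
gripper_force: 0.0
```

Run:
```python
from rig import eyes,monitor
from h import *
import cv2
s=monitor.observe(); m=eyes.camera_model('wrist'); a=eyes.camera('wrist')
cv2.imwrite('pics/w1.png',a[:,:,::-1]); print(s['tcp_pos'],s['eef_rot'],s['q'])
import pickle; pickle.dump(m,open('m1.pkl','wb'))
print([proj(m,[.4434,.0534,z]) for z in(.04,.074,.103)])
```

```text
[0.44281696 0.0542853  0.22228356] [ 1.79977224e+02 -7.36256640e-02  1.79875518e+02] [-1.91288132e+00  7.77463470e+00  1.04527718e+02  2.21105504e-02
  6.77719498e+01 -9.17967620e+01]
[(np.float64(317.1426875400617), np.float64(184.68368690328853)), (np.float64(317.1133940289119), np.float64(190.7847111104882)), (np.float64(317.08312110370247), np.float64(197.08972004511585))]
```

View pics/w1.png

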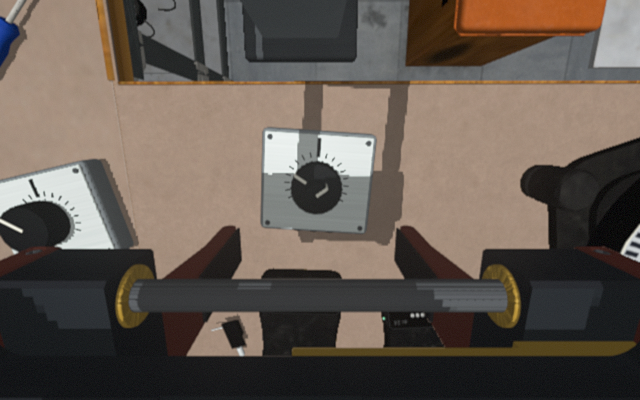

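The wrist view agrees with my estimate. The knob is at about (316,188), the coarse line points up-left, the fine line is at about (328,189) and the bar is at (318,147). I'll descend onto the coarse knob.

Call:
arm_command([
  {"linear": [0, 0, 4], "roll": 0},
  {"linear": [0, -0.1, 8], "roll": 0},
  {"linear": [0, -0.1, 11], "roll": 0},
  {"linear": [0, -0.1, 13], "roll": 0},
  {"linear": [0, -0.1, 14], "roll": 0},
])

```text
time_s: 2.15
tcp_pos: [0.441, 0.0551, 0.081]
eef_rot: [180.0, -0.2, -179.9]
contact_force: [0.7, 0.2, -1.0]
opening: 1.002
gripper_force: 0.0
```

Call:
arm_command([
  {"linear": [0, 0, 1], "roll": 0},
  {"linear": [0, 0, 2], "roll": 0},
  {"linear": [0, 0, 2.8], "roll": 0},
  {"linear": [0, 0, 3.2], "roll": 0},
  {"linear": [0, 0, 3.2], "roll": 0},
])

```text
time_s: 2.65
tcp_pos: [0.4431, 0.0536, 0.0504]
eef_rot: [-180.0, -0.0, -180.0]
contact_force: [-0.3, 1.0, -0.2]
opening: 1.001
gripper_force: 0.0
```

Call:
arm_command([
  {"linear": [0, 0, 0], "roll": 0},
  {"linear": [0, 0, 0], "roll": 0},
  {"linear": [0, 0, 0], "roll": 0},
  {"linear": [0, 0, 0], "roll": 0},
  {"linear": [0, 0, 0], "roll": 0},
], gripper=1, force=20)

```text
time_s: 3.15
tcp_pos: [0.4433, 0.0527, 0.0509]
eef_rot: [-179.9, 0.0, -179.9]
contact_force: [-0.8, -3.5, 2.6]
opening: 0.607
gripper_force: 20.0
```

Call:
arm_command([
  {"linear": [0, 0, 0], "roll": 0.1},
  {"linear": [0, 0, 0], "roll": 0.2},
  {"linear": [0, 0, 0], "roll": 0.3},
  {"linear": [0, 0, 0], "roll": 0.4},
  {"linear": [0, 0, 0], "roll": 0.5},
])

```text
time_s: 3.65
tcp_pos: [0.4432, 0.0522, 0.0509]
eef_rot: [-179.9, 0.1, 151.2]
contact_force: [-1.4, -8.9, 2.1]
opening: 0.61
gripper_force: 20.0
```

Call:
arm_command([
  {"linear": [0, 0, 0], "roll": 0.1},
  {"linear": [0, 0, 0], "roll": 0.2},
  {"linear": [0, 0, 0], "roll": 0.3},
  {"linear": [0, 0, 0], "roll": 0.4},
  {"linear": [0, 0, 0], "roll": 0.47},
])

```text
time_s: 4.15
tcp_pos: [0.4429, 0.0519, 0.0509]
eef_rot: [-179.9, 0.1, 124.3]
contact_force: [-2.3, -10.5, 3.6]
opening: 0.613
gripper_force: 20.0
```

Call:
arm_command([
  {"linear": [0, 0, 0], "roll": 0.05},
  {"linear": [0, 0, 0], "roll": 0.05},
  {"linear": [0, 0, 0], "roll": 0.05},
  {"linear": [0, 0, 0], "roll": 0.05},
])

```text
time_s: 4.55
tcp_pos: [0.4429, 0.0518, 0.0509]
eef_rot: [-179.9, 0.1, 121.7]
contact_force: [-1.9, -11.4, 3.7]
opening: 0.606
gripper_force: 20.0
```

Run:
```python
from rig import eyes,monitor
from h import *
import cv2
s=monitor.observe(); m=eyes.camera_model('wrist'); a=eyes.camera('wrist')
u,v=map(int,proj(m,[.4434,.0534,.074])); print(u,v,s['tcp_pos'],s['q'])
c=a[max(0,v-110):v+90,max(0,u-130):u+130]
cv2.imwrite('pics/w2.png',cv2.resize(c[:,:,::-1],None,fx=3,fy=3,interpolation=cv2.INTER_CUBIC)[:600,:800])
```

```text
320 258 [0.44285722 0.05182804 0.0508901 ] [ -2.06717193  22.68262355 115.53936932  -0.25500136  41.8038238
 -33.52915248]
```

View pics/w2.png

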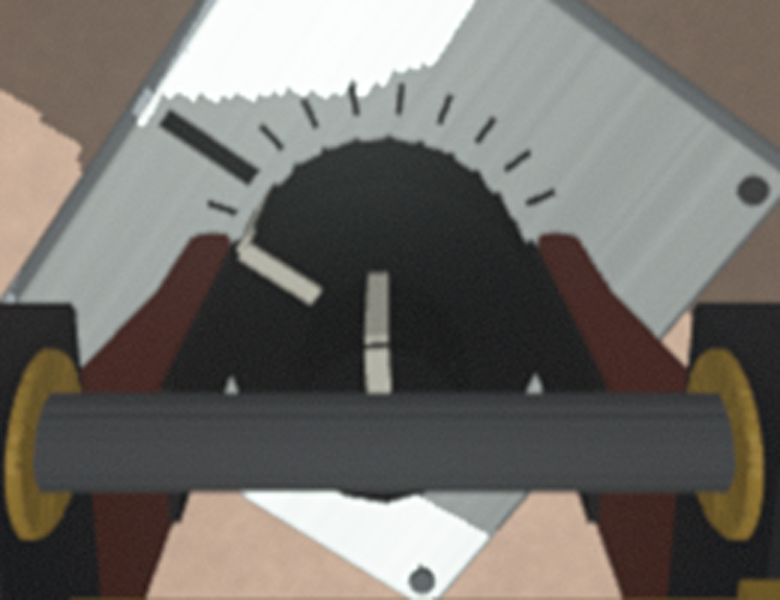

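The coarse line is now parallel to the bar. I'll open, rise to the fine-knob height and enlarge the earlier wrist view to get the fine angle.

Call:
arm_command([
  {"linear": [0, 0, 0], "roll": 0},
  {"linear": [0, 0, 0], "roll": 0},
  {"linear": [0, 0, 0], "roll": 0},
  {"linear": [0, 0, 0], "roll": 0},
  {"linear": [0, 0, 0], "roll": 0},
], gripper=-1)

```text
time_s: 5.1
tcp_pos: [0.4432, 0.0538, 0.0506]
eef_rot: [-180.0, -0.0, 121.6]
contact_force: [0.2, 0.0, -0.4]
opening: 0.99
gripper_force: 0.0
```

Call:
arm_command([
  {"linear": [0, 0, -0.5], "roll": 0},
  {"linear": [0, 0, -1.5], "roll": 0},
  {"linear": [0, 0, -2.5], "roll": 0},
  {"linear": [0, 0, -3], "roll": 0},
  {"linear": [0, 0, -3], "roll": 0},
])

```text
time_s: 5.6
tcp_pos: [0.4441, 0.0536, 0.0818]
eef_rot: [179.9, 0.1, 121.6]
contact_force: [-0.5, -0.1, -0.3]
opening: 1.001
gripper_force: 0.0
```

Run:
```python
from rig import monitor
import cv2
s=monitor.observe(); print(s['tcp_pos'],s['eef_rot'],s['opening'],s['contact_force'])
a=cv2.imread('pics/w1.png')[135:235,260:376]
cv2.imwrite('pics/w1c.png',cv2.resize(a,None,fx=5,fy=5,interpolation=cv2.INTER_CUBIC))
```

```text
[0.44409913 0.05362661 0.08183378] [1.79887189e+02 7.98210935e-02 1.21569769e+02] 1.001133788436058 [-0.45602653 -0.13382539 -0.26606541]
```

View pics/w1c.png

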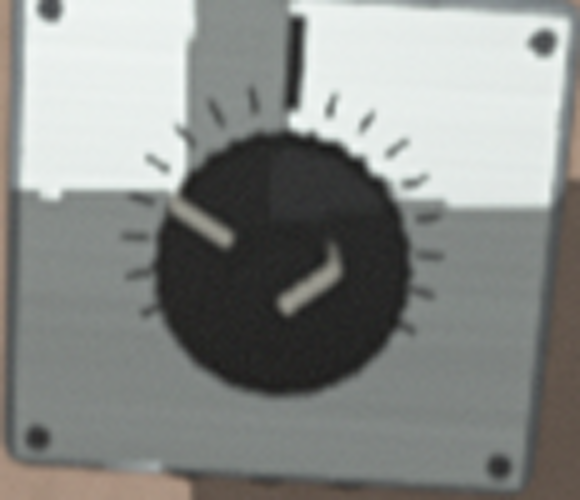

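The fine line is about 50° clockwise of the bar. I'll grip it, with a small centring shift, and turn it.

Call:
arm_command([
  {"linear": [-0.1, -0.15, 0], "roll": 0},
  {"linear": [-0.1, -0.15, 0.1], "roll": 0},
  {"linear": [-0.1, -0.15, 0.1], "roll": 0},
])

```text
time_s: 5.9
tcp_pos: [0.442, 0.0519, 0.0793]
eef_rot: [-180.0, -0.0, 121.6]
contact_force: [-0.1, -0.4, 0.1]
opening: 0.998
gripper_force: 0.0
```

Call:
arm_command([
  {"linear": [0, 0, 0], "roll": 0},
  {"linear": [0, 0, 0], "roll": 0},
  {"linear": [0, 0, 0], "roll": 0},
  {"linear": [0, 0, 0], "roll": 0},
  {"linear": [0, 0, 0], "roll": 0},
], gripper=1, force=15)

```text
time_s: 6.4
tcp_pos: [0.4424, 0.052, 0.0796]
eef_rot: [-180.0, 0.0, 121.6]
contact_force: [0.0, 0.3, -0.8]
opening: 0.586
gripper_force: 0.0
```

Call:
arm_command([
  {"linear": [0, 0, 0], "roll": 0},
  {"linear": [0, 0, 0], "roll": 0},
  {"linear": [0, 0, 0], "roll": 0},
  {"linear": [0, 0, 0], "roll": 0},
])

```text
time_s: 6.8
tcp_pos: [0.4424, 0.052, 0.0797]
eef_rot: [-180.0, 0.0, 121.6]
contact_force: [0.1, 0.1, 0.4]
opening: 0.269
gripper_force: 15.0
```

Call:
arm_command([
  {"linear": [0, 0, 0], "roll": -0.1},
  {"linear": [0, 0, 0], "roll": -0.2},
  {"linear": [0, 0, 0], "roll": -0.3},
  {"linear": [0, 0, 0], "roll": -0.4},
  {"linear": [0, 0, 0], "roll": -0.5},
])

```text
time_s: 7.3
tcp_pos: [0.4427, 0.0522, 0.0797]
eef_rot: [180.0, 0.0, 150.4]
contact_force: [-0.3, -0.0, 0.1]
opening: 0.27
gripper_force: 15.0
```

Call:
arm_command([
  {"linear": [0, 0, 0], "roll": -0.1},
  {"linear": [0, 0, 0], "roll": -0.2},
  {"linear": [0, 0, 0], "roll": -0.3},
  {"linear": [0, 0, 0], "roll": -0.37},
  {"linear": [0, 0, 0], "roll": -0.37},
])

```text
time_s: 7.8
tcp_pos: [0.4427, 0.0524, 0.0797]
eef_rot: [180.0, 0.0, 171.4]
contact_force: [1.2, 3.6, -1.3]
opening: 0.267
gripper_force: 15.0
```

Call:
arm_command([
  {"linear": [0, 0, 0], "roll": 0},
  {"linear": [0, 0, 0], "roll": 0},
  {"linear": [0, 0, 0], "roll": 0},
])

```text
time_s: 8.1
tcp_pos: [0.4427, 0.0524, 0.0797]
eef_rot: [180.0, 0.0, 171.4]
contact_force: [1.1, 4.6, -1.3]
opening: 0.268
gripper_force: 15.0
```

Call:
arm_command([
  {"linear": [0, 0, 0], "roll": 0},
  {"linear": [0, 0, 0], "roll": 0},
  {"linear": [0, 0, 0], "roll": 0},
  {"linear": [0, 0, 0], "roll": 0},
  {"linear": [0, 0, 0], "roll": 0},
], gripper=-1)

```text
time_s: 8.6
tcp_pos: [0.4423, 0.0519, 0.0797]
eef_rot: [-180.0, -0.0, 171.4]
contact_force: [0.0, -0.1, -0.7]
opening: 0.684
gripper_force: 0.0
```

Call:
arm_command([
  {"linear": [0, 0, 0], "roll": 0},
  {"linear": [0, 0, -3], "roll": 0},
  {"linear": [0, 0, -7], "roll": 0},
  {"linear": [0, 0, -11], "roll": 0},
  {"linear": [0, 0, -14], "roll": 0},
])

```text
time_s: 9.1
tcp_pos: [0.4429, 0.052, 0.222]
eef_rot: [180.0, 0.1, 171.4]
contact_force: [0.2, -0.1, -0.0]
opening: 0.998
gripper_force: 0.0
```

Call:
arm_command([
  {"linear": [0, 0, 0], "roll": 0},
  {"linear": [0, 0, 0], "roll": 0},
  {"linear": [0, 0, 0], "roll": 0},
])

```text
time_s: 9.4
tcp_pos: [0.4413, 0.052, 0.2185]
eef_rot: [-180.0, -0.1, 171.4]
contact_force: [0.3, 0.6, 0.8]
opening: 1.005
gripper_force: 0.0
```

Run:
```python
from rig import eyes,monitor
from h import *
import cv2
s=monitor.observe(); m=eyes.camera_model('wrist'); a=eyes.camera('wrist')
u,v=map(int,proj(m,[.4434,.0534,.074])); print(u,v,s['tcp_pos'],s['eef_rot'])
c=a[max(0,v-55):v+55,u-60:u+60]
cv2.imwrite('pics/w3.png',cv2.resize(c[:,:,::-1],None,fx=5,fy=5,interpolation=cv2.INTER_CUBIC))
```

```text
319 192 [0.44134856 0.05203019 0.21846209] [-1.79977779e+02 -1.32195144e-01  1.71417019e+02]
```

View pics/w3.png

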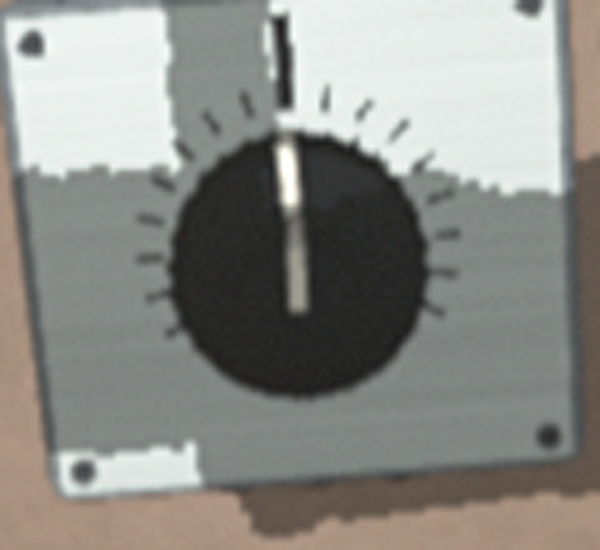

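The bar ((280,20)–(287,108)), the coarse line ((287,140)–(292,205)) and the fine line (to (298,312)) are all in line. The gripper is clear and at rest, so I'll hand in.

```bash
python3 -c "
from rig import job
print(job.close_job())"
```

```text
the job is handed in; nothing more can be done
None
```

I turned the coarse knob and then the fine knob to the index bar. A close-up before hand-in showed both lines in line with it. I never went near the other unit's knob, and I handed the job in at about 9.5 s with the gripper clear; no verdict was returned.

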